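# Snap the cover of a control unit shut

## Task

The cover of the grey control unit on the repair bench is only laid on: press down its four blue rim sections, all the way round, until each one clicks shut flush with the grey corners. Use the fingertips only: do not press on the pale clear window in the middle, do not lift the unit or push it about, and leave the screwdriver, the jar and the tray alone.

Things in the scene. Friction and masses are not known exactly. Their poses are not given: they have to be found in the camera images.
- unit: Grey plastic control unit standing loose on the bench, 160 x 210 mm (its x by y), 62 mm high, about 1 kg. Origin: centre of its underside, z up. Its cover has a window in the middle and a blue snap-down rim section along the middle of each side, between fixed grey corner blocks 36 mm square. The sections start standing up slantwise; shut, they are flush with the corners (62 mm).
- window: Thin clear, pale-looking window, 72 x 122 mm (x by y), in the middle of the cover over a green circuit board; origin at its centre, axes as the unit's. Its top lies 4 mm below the grey frame (8 mm wide, top at 62 mm) that surrounds it. It cracks if pressed.
- sec_front (a joint): Blue rim section on the unit's -x side (near side): flap 134 mm long, 36 mm from hinge to outer edge, 4 mm thick, hinged on its inner edge by the window frame, 62 mm up. In rad: 0 = standing up, as at the start (outer edge 10 mm up); 0.28 = shut, flush. Pressed at its ribs it resists with up to about 11 N until about 0.20, then snaps to 0.28 and stays; let go earlier, it springs up.
- press_front (a point): Press point of the front section: on its top face at three short white ribs, mid length, 24 mm from the hinge, 12 mm in from the outer edge; moves with the section (62 mm above the bench when shut, about 69 mm at the start). When shut it lies 68 mm from the unit's centre axis, towards that side.
- sec_back (a joint): Blue rim section on the unit's +x side: flap 134 mm long, 36 mm from hinge to outer edge, 4 mm thick, hinged on its inner edge by the window frame, 62 mm up. In rad: 0 = standing up, as at the start (outer edge 10 mm up); 0.28 = shut, flush. Pressed at its ribs it resists with up to about 11 N until about 0.20, then snaps to 0.28 and stays; let go earlier, it springs up.
- press_back (a point): Press point of the back section: on its top face at three short white ribs, mid length, 24 mm from the hinge, 12 mm in from the outer edge; moves with the section (62 mm above the bench when shut, about 69 mm at the start). When shut it lies 68 mm from the unit's centre axis, towards that side.
- sec_left (a joint): Blue rim section on the unit's +y side: flap 84 mm long, 36 mm from hinge to outer edge, 4 mm thick, hinged on its inner edge by the window frame, 62 mm up. In rad: 0 = standing up, as at the start (outer edge 10 mm up); 0.28 = shut, flush. Pressed at its ribs it resists with up to about 11 N until about 0.20, then snaps to 0.28 and stays; let go earlier, it springs up.
- press_left (a point): Press point of the left section: on its top face at three short white ribs, mid length, 24 mm from the hinge, 12 mm in from the outer edge; moves with the section (62 mm above the bench when shut, about 69 mm at the start). When shut it lies 93 mm from the unit's centre axis, towards that side.
- sec_right (a joint): Blue rim section on the unit's -y side: flap 84 mm long, 36 mm from hinge to outer edge, 4 mm thick, hinged on its inner edge by the window frame, 62 mm up. In rad: 0 = standing up, as at the start (outer edge 10 mm up); 0.28 = shut, flush. Pressed at its ribs it resists with up to about 11 N until about 0.20, then snaps to 0.28 and stays; let go earlier, it springs up.
- press_right (a point): Press point of the right section: on its top face at three short white ribs, mid length, 24 mm from the hinge, 12 mm in from the outer edge; moves with the section (62 mm above the bench when shut, about 69 mm at the start). When shut it lies 93 mm from the unit's centre axis, towards that side.
- screwdriver: Loose screwdriver lying near the unit; a bystander, to be left alone. Origin on its underside.
- screw_jar: Loose small jar with yellow cap, 48 mm across, 60 mm high; a bystander. Origin at the centre of its underside.
- parts_tray: Loose orange open parts tray, 75 x 100 mm, 35 mm high; a bystander. Origin at the centre of its underside.

How it is judged:
At the end, for the whole second after the job is handed in: All four rim sections are shut (each joint above 0.24 rad), and the unit stands at rest, flat on the bench, within 30 mm of where it started (value of joint each of sec_front, sec_back, sec_left, sec_right above 0.24 rad and height (world z) of unit below 0.004 m and angle between unit's own z axis and vertical below 0.03 rad and distance of unit from where it was at the start of the episode below 0.03 m and linear speed of unit below 0.02 m/s); the robot touches nothing.
It fails at once if the clear window is pressed (over 4 N) (contact force between anything else and window above 4 N).
It fails at once if the unit is lifted or tipped (over 8 mm or 0.1 rad) (height (world z) of unit above 0.008 m or angle between unit's own z axis and vertical above 0.1 rad).
It fails at once if the unit is pushed about (over 30 mm) (distance of unit from where it was at the start of the episode above 0.03 m).
It fails at once if the screwdriver, the jar or the tray is disturbed (moved over 15 mm) (distance of any of screwdriver, screw_jar, parts_tray from where it was at the start of the episode above 0.015 m).
It fails at once if the arm or the gripper body, not the fingers, presses on the unit (over 5 N) (contact force between the arm and unit above 5 N).
It also fails if it takes over 54 s, if anything falls off the work surface, if the arm or the gripper's body presses on something with over 40 N, if the wrist force passes 120 N, or if a joint passes its speed limit or range.

## Robot

A 6-joint arm with a two-finger parallel gripper is mounted at the origin on the work surface. World frame = base frame: x ahead of the robot, y to its left, z up, the work surface at z = 0. Lengths are in m, angles in rad, forces in N, time in s.
With the tool pointing down it reaches from about 0.25 to 0.8 m from the base axis. Payload 3.9 kg.
Tool frame: the origin (TCP) lies between the finger pads; the fingertips stand 25 mm ahead of it and the grasp point (between the pads) lies 6 mm ahead of it; x points along the fingers, z is the direction in which the jaws open and shut, and the axes are right-handed (so a half turn about x gives the same grasp; the last joint's range is limited). The gripper opens to 85 mm and grips with 20 to 120 N. Pads are 22 mm wide; open, the fingers measure 114 mm over their backs; the gripper's body (76 mm by 85 mm) begins 54 mm behind the grasp point. The pads swing forward as they close: fully open they stand 13 mm farther back than shut.
Start: joints at [-1.24, 0.26, -0.138, 1.173, 0, 1.571], TCP at [0.171, -0.497, 0.235] pointing down, gripper open.
Joint ranges: [-2.78, 2.78], [-0.83, 1.72], [-1.28, 1.37], [-1.9, 2.12], [-1.57, 1.48], [-3.14, 3.14]. Speed limits (rad/s): [2.57, 2.57, 3.14, 3.14, 3.14, 3.14].

## Interface

Orientations are given as a unit quaternion [x, y, z, w].
In Python, from plant import status, cams, arm gives the robot as it stands.
- The arm moves only by the tool step_arm, never from a script. Its argument "commands" is a list of rows, each a list of 3 entries, a list of its own where there are three numbers: the turn, a rotation vector about the tool's x, y, z in units of 10 degrees (1.0 is 10 degrees), then the shift along the tool's x, y, z in units of 25 mm (1.0 is 25 mm), then the opening, from 0 (shut) to 1 (fully open). A call has 1 to 12 rows; each row is the pose to reach, as a shift and turn from the pose commanded when the call began, along the tool's axes at that moment; what a row does not reach only later rows make up. A row lasts 1/8 s, in which the tool goes at most 62.5 mm and 10.7 degrees, less where a joint would pass 70% of its speed; a pose out of reach is approached as far as the arm can. A call with a gripper value outside its range is refused whole. The fingers move at their own pace and stop on an object; the grip force is fixed at half the most. Time passes only in rows, so rows that repeat a pose let the fingers close. It gives the time, the measured TCP pose, the force and the opening at its end, in the units of the state.
- status.observe(): the state, without advancing time (a new reading comes with each control period).
- cams.get_image(name): name is "side" or "top"; returns (picture, depth): 420x560x3 uint8, red, green, blue; 420x560 float32, m along the optical axis (not along the pixel's ray), 0 where there is no reading.
- cams.camera_params(name): a dict with "K" (3x3 intrinsics, pixels), "R" (3x3) and "t" (3): a world point X has camera coordinates R X + t. Camera axes: x right, y down, z forward; pixel columns grow to the right and rows downward; lengths in m; the calibration is good to about 2 mm. A picture is of the moment at which its call begins. camera_params takes no time and is no camera call.
- arm.job_done(): hands the job in, once; it reports no verdict.
The state is a dict: "t": time; "joints": joint angles; "qvel": joint speeds; "effort": joint torques, N m; "eef_pos": TCP position; "ee_rot": TCP orientation; "ft_force": force on the tool from outside, world axes, zero at the start; "wrist_torque": the same for the moment, N m; "finger_gap": finger opening in m.
Only numpy, scipy, OpenCV 4.12 (cv2) and the standard library are available. Lean on these libraries where they do the work, as an engineer would, in place of code of your own. Each camera call takes 0.05 s, during which the arm holds its last target. There are 200 camera calls.

## Working session

There is one attempt and no reset: what is moved stays moved. The work goes in short steps, Python scripts to look and compute and a tool call to move; the robot and the scene stay as the last step left them, time stands still between calls to the robot, and variables do not carry over. Pictures are saved under pics/ and viewed, about 8 in all and at most 12, crops included, and the job is handed in when it is done.

Besides the shell and the picture viewer there is one more tool, called after "Call:" as name(argument=value, ...), one argument or row to a line, values as JSON. step_arm: Moves the arm, as the interface text tells. Its arguments: {"type":"object","properties":{"commands":{"type":"array","items":{"type":"array"}}},"required":["commands"]}

```bash
ls; mkdir -p pics; python3 - <<'E'
from plant import status,cams,arm
import cv2,numpy as np
s=status.observe();print(s)
for n in("top","side"):
    im,d=cams.get_image(n);cv2.imwrite(f"pics/{n}0.png",im[:,:,::-1]);np.save(f"pics/{n}0.npy",d)
    print(n,cams.camera_params(n))
E
```

```text
pics
{'t': 0.0, 'joints': array([-1.24002800e+00,  2.60690858e-01, -1.39397129e-01,  1.17269703e+00,
        2.13243429e-05,  1.57081892e+00]), 'qvel': array([ 3.73345957e-04, -1.73453239e-03,  1.41414694e-03, -6.01320172e-05,
       -6.18292116e-04, -1.34722698e-03]), 'effort': array([-6.96669849e-04, -4.05672956e+01,  2.53925568e+01,  1.86086912e-02,
       -3.44300288e-04,  5.12639318e-06]), 'eef_pos': array([ 0.17028736, -0.49588925,  0.2338507 ]), 'ee_rot': array([ 0.41128293,  0.57605616, -0.41045359,  0.57492043]), 'ft_force': array([0.67510941, 0.54729369, 0.34238967]), 'wrist_torque': array([-0.00143889,  0.01056953, -0.01946339]), 'finger_gap': 0.08532705998459804}
top {'K': array([[510.66070199,   0.        , 282.97300018],
       [  0.        , 510.66070199, 208.60923482],
       [  0.        ,   0.        ,   1.        ]]), 'R': array([[-0.03005985, -0.99947881, -0.01176954],
       [-0.98971214,  0.03140979, -0.13958258],
       [ 0.1398795 ,  0.00745262, -0.99014049]]), 't': array([0.05877934, 0.62753286, 0.98219507])}
side {'K': array([[462.09156305,   0.        , 286.64074359],
       [  0.        , 462.09156305, 211.791701  ],
       [  0.        ,   0.        ,   1.        ]]), 'R': array([[ 0.96177796, -0.27381406,  0.00300394],
       [-0.13736822, -0.4919407 , -0.8597234 ],
       [ 0.23688211,  0.82645037, -0.51075107]]), 't': array([-0.57884481,  0.16720671,  0.74214174])}
```

View pics/top0.png

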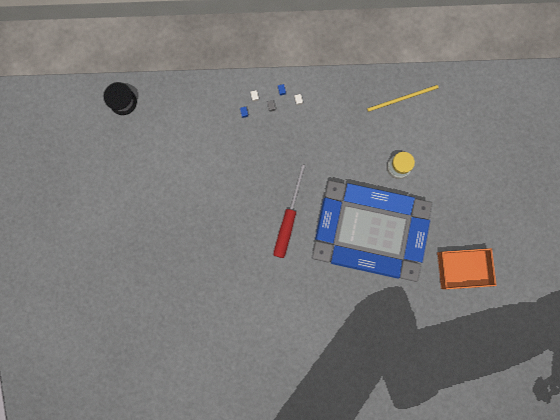

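View pics/side0.png

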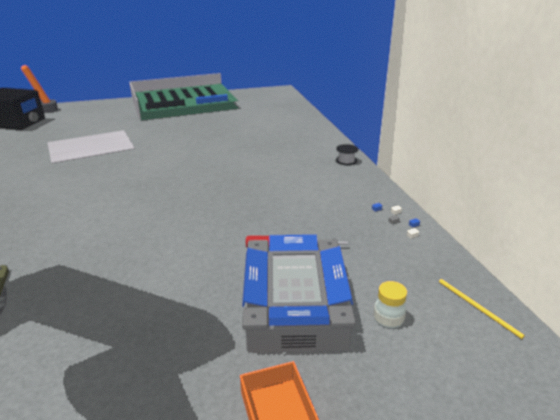

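The top view shows the unit near (373,228). Its ribs are at front (367,264), back (379,196), left (327,220) and right (420,240), and the corner screws are at (336,188), (424,208), (322,253) and (411,272). The side view agrees. An enlarged crop will give closer pixel positions.

```bash
cat > h.py <<'E'
import numpy as np
from plant import cams
def ray(n,u,v,z):
    p=cams.camera_params(n);K,R,t=p["K"],p["R"],p["t"]
    d=R.T@np.linalg.solve(K,[u,v,1]);c=-R.T@t
    return c+d*(z-c[2])/d[2]
def dep(n,u,v,D):
    p=cams.camera_params(n);z=np.median(D[v-1:v+2,u-1:u+2])
    return p["R"].T@(np.linalg.solve(p["K"],[u,v,1])*z-p["t"])
E
python3 - <<'E'
from h import *
import cv2
im=cv2.imread("pics/top0.png");D=np.load("pics/top0.npy")
cv2.imwrite("pics/crop.png",cv2.resize(im[165:295,265:445],None,fx=4.4,fy=4.4,interpolation=cv2.INTER_CUBIC))
for n,(u,v) in dict(front=(367,264),back=(379,196),left=(327,220),right=(420,240),c1=(336,188),c2=(424,208),c3=(322,253),c4=(411,272)).items():
    print(n,dep("top",u,v,D).round(4),ray("top",u,v,.062 if n[0]=='c' else .069).round(4))
E
```

```text
front [ 0.5126 -0.1196  0.0683] [ 0.5126 -0.1195  0.069 ]
back [ 0.6444 -0.1499  0.07  ] [ 0.6446 -0.1501  0.069 ]
left [ 0.6005 -0.0462  0.0677] [ 0.6004 -0.0461  0.069 ]
right [ 0.5557 -0.2245  0.069 ] [ 0.5557 -0.2245  0.069 ]
c1 [ 0.6644 -0.0671  0.0628] [ 0.6645 -0.0672  0.062 ]
c2 [ 0.619  -0.2385  0.0615] [ 0.619  -0.2384  0.062 ]
c3 [ 0.5368 -0.0342  0.0624] [ 0.5368 -0.0342  0.062 ]
c4 [ 0.4948 -0.2045  0.063 ] [ 0.4948 -0.2048  0.062 ]
```

View pics/crop.png

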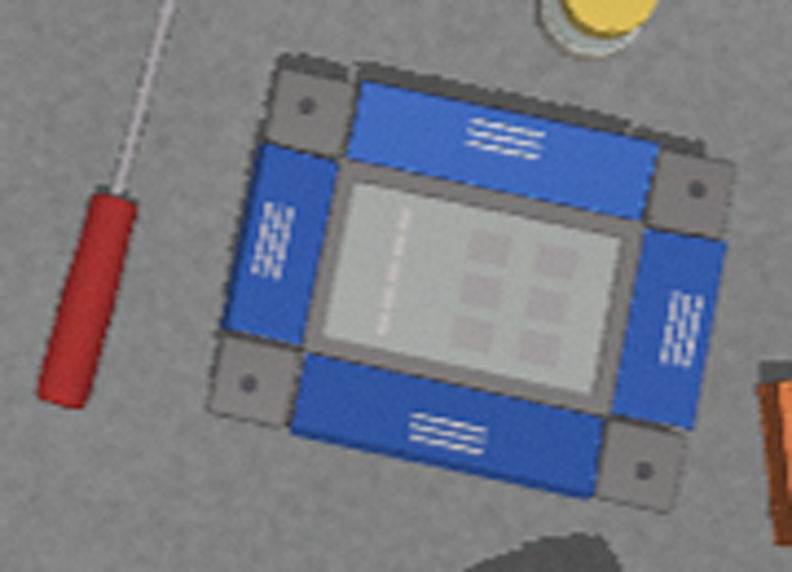

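```bash
cat >> h.py <<'E'
from scipy.spatial.transform import Rotation as Ro
from plant import status
C=np.array([.5785,-.1357]);yaw=np.radians(-14.3)
ux=np.array([np.cos(yaw),np.sin(yaw)]);uy=np.array([-ux[1],ux[0]])
P=dict(front=C-.068*ux,back=C+.068*ux,left=C+.093*uy,right=C-.093*uy)
def go(name,tipz,zdir=None):
    s=status.observe();R=Ro.from_quat(s["ee_rot"]);M=R.as_matrix()
    print("t",s["t"],"tcp",s["eef_pos"].round(4),"gap",round(s["finger_gap"],4),"F",s["ft_force"].round(1),"q",s["joints"].round(2))
    print("axes x,y,z\n",M.T.round(3))
    for sg in (1,-1):
      for zd in (ux,uy):
        z=np.r_[sg*zd,0];x=np.array([0,0,-1.]);T=np.c_[x,np.cross(z,x),z]
        print(sg,z.round(2),"turn",(np.degrees((R.inv()*Ro.from_matrix(T)).as_rotvec())/10).round(3))
    print(name,P[name].round(4),"shift",(M.T@(np.r_[P[name],tipz+.025]-s["eef_pos"])/.025).round(3))
E
python3 -c "
from h import *
for k in P: print(k,P[k].round(4))
go('front',.12)"
```

```text
front [ 0.5126 -0.1189]
back [ 0.6444 -0.1525]
left [ 0.6015 -0.0456]
right [ 0.5555 -0.2258]
t 0.1 tcp [ 0.1703 -0.496   0.2339] gap 0.0855 F [ 0.6 -0.1 -0.3] q [-1.24  0.26 -0.14  1.17  0.    1.57]
axes x,y,z
 [[-0.001  0.002 -1.   ]
 [ 0.946  0.325  0.   ]
 [ 0.325 -0.946 -0.002]]
1 [ 0.97 -0.25  0.  ] turn [-5.675e+00 -9.000e-03 -5.000e-03]
1 [0.25 0.97 0.  ] turn [-1.4675e+01 -4.0000e-03 -1.3000e-02]
-1 [-0.97  0.25  0.  ] turn [ 1.2325e+01 -6.0000e-03  1.1000e-02]
-1 [-0.25 -0.97  0.  ] turn [ 3.325e+00 -1.000e-02  3.000e-03]
front [ 0.5126 -0.1189] shift [ 3.575 17.848 -9.812]
```

Call:
step_arm(
  commands=[
    [[3.3, 0, 0], [2.5, 17.8, -9.8], 0],
    [[3.3, 0, 0], [2.5, 17.8, -9.8], 0],
    [[3.3, 0, 0], [2.5, 17.8, -9.8], 0],
    [[3.3, 0, 0], [2.5, 17.8, -9.8], 0],
    [[3.3, 0, 0], [2.5, 17.8, -9.8], 0],
    [[3.3, 0, 0], [2.5, 17.8, -9.8], 0],
    [[3.3, 0, 0], [2.5, 17.8, -9.8], 0],
    [[3.3, 0, 0], [2.5, 17.8, -9.8], 0],
    [[3.3, 0, 0], [2.5, 17.8, -9.8], 0],
    [[3.3, 0, 0], [2.5, 17.8, -9.8], 0],
    [[3.3, 0, 0], [2.5, 17.8, -9.8], 0],
    [[3.3, 0, 0], [2.5, 17.8, -9.8], 0],
  ],
)

```text
t: 1.6
eef_pos: [0.51, -0.125, 0.1723]
ee_rot: [0.557, 0.437, -0.556, 0.435]
ft_force: [-0.1, 0.6, -0.4]
finger_gap: 0.0001
```

```bash
python3 -c "
from h import *
import cv2
go('front',.08)
im,d=cams.get_image('side');cv2.imwrite('pics/s1.png',cv2.resize(im[150:400,180:460,::-1],None,fx=2.3,fy=2.3))"
```

```text
t 1.6 tcp [ 0.51   -0.125   0.1723] gap 0.0001 F [-0.1  0.6 -0.4] q [-0.24  0.3  -0.26  1.02  0.    3.14]
axes x,y,z
 [[ 0.     0.003 -1.   ]
 [ 0.971 -0.239 -0.   ]
 [-0.239 -0.971 -0.003]]
1 [ 0.97 -0.25  0.  ] turn [-8.952 -0.016 -0.012]
1 [0.25 0.97 0.  ] turn [-1.7952e+01 -4.0000e-03 -2.7000e-02]
-1 [-0.97  0.25  0.  ] turn [ 9.048 -0.012  0.016]
-1 [-0.25 -0.97  0.  ] turn [ 0.048 -0.017  0.003]
front [ 0.5126 -0.1189] shift [ 2.693  0.046 -0.253]
```

View pics/s1.png

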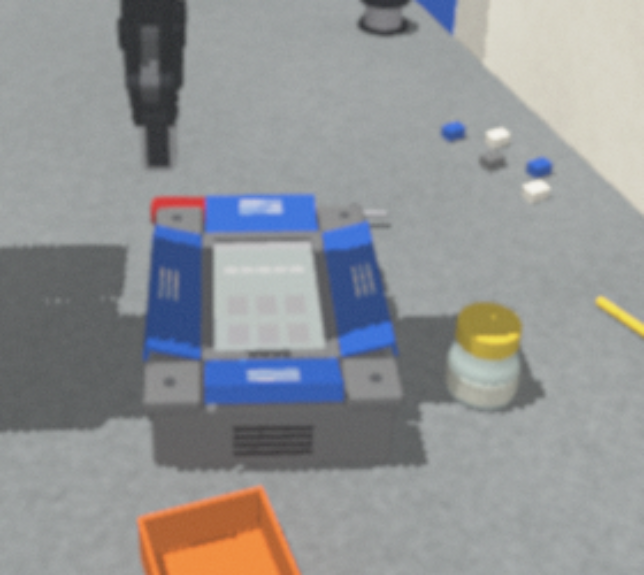

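The closed fingers hang over the front side, with the tip at crop pixel (158,165). All four sections still stand up and nothing is disturbed. Joint 6 is at its limit, so I'll turn back 90° and descend to near contact.

Call:
step_arm(
  commands=[
    [[-9, 0, 0], [0, 0, -0.25], 0],
    [[-9, 0, 0], [0, 0, -0.25], 0],
    [[-9, 0, 0], [0, 0, -0.25], 0],
    [[-9, 0, 0], [0, 0, -0.25], 0],
    [[-9, 0, 0], [0, 0, -0.25], 0],
    [[-9, 0, 0], [1, 0.05, -0.25], 0],
    [[-9, 0, 0], [1.5, 0.05, -0.25], 0],
    [[-9, 0, 0], [2.0, 0.05, -0.25], 0],
    [[-9, 0, 0], [2.4, 0.05, -0.25], 0],
    [[-9, 0, 0], [2.4, 0.05, -0.25], 0],
  ],
)

```text
t: 2.9
eef_pos: [0.5125, -0.1187, 0.1118]
ee_rot: [0.086, 0.702, -0.084, 0.702]
ft_force: [-0.6, -0.2, 0.2]
finger_gap: 0.0
```

```bash
python3 -c "
from h import *
import cv2
print('tip at z .147:',ray('side',248.7,221.7,.147))
go('front',.062)
im,d=cams.get_image('side');cv2.imwrite('pics/s2.png',cv2.resize(im[170:370,200:400,::-1],None,fx=2.9,fy=2.9))"
```

```text
tip at z .147: [ 0.51439747 -0.09172867  0.147     ]
t 2.9 tcp [ 0.5125 -0.1187  0.1118] gap 0.0 F [-0.6 -0.2  0.2] q [-0.23  0.35 -0.35  0.87  0.    1.58]
axes x,y,z
 [[-0.001  0.004 -1.   ]
 [ 0.239  0.971  0.003]
 [ 0.971 -0.239 -0.002]]
1 [ 0.97 -0.25  0.  ] turn [ 0.045 -0.009 -0.019]
1 [0.25 0.97 0.  ] turn [-8.955e+00  7.000e-03 -2.200e-02]
-1 [-0.97  0.25  0.  ] turn [-1.7955e+01  2.9000e-02 -1.5000e-02]
-1 [-0.25 -0.97  0.  ] turn [ 9.045e+00 -2.200e-02 -7.000e-03]
front [ 0.5126 -0.1189] shift [ 0.991 -0.009  0.008]
```

View pics/s2.png

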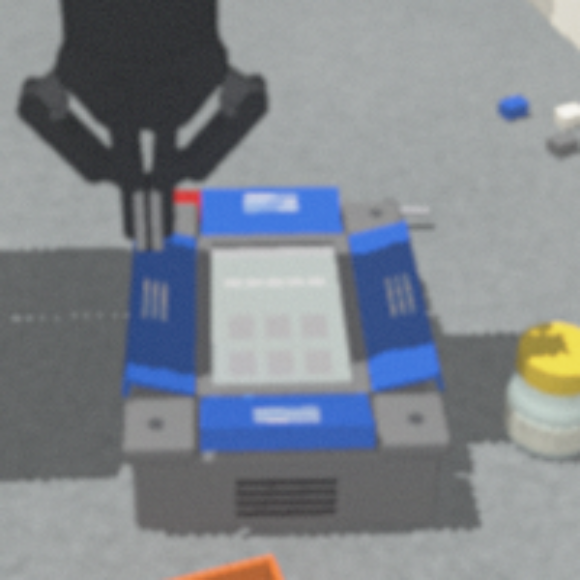

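```bash
python3 -c "
from h import *
for z in (.08,.087,.09,.095,.1,.105):print(ray('side',251,256.2,z).round(4))
print('ribs',ray('side',200+155/2.9,170+300/2.9,.069).round(4))"
```

```text
[ 0.5158 -0.0903  0.08  ]
[ 0.5141 -0.0997  0.087 ]
[ 0.5133 -0.1037  0.09  ]
[ 0.5121 -0.1105  0.095 ]
[ 0.5108 -0.1172  0.1   ]
[ 0.5096 -0.124   0.105 ]
ribs [ 0.5127 -0.1213  0.069 ]
```

The tip is at (148,250) in the crop, aligned above the front ribs at (155,300). It looks 10–20 mm higher than the nominal 25 mm offset would give, so I'll descend by force.

Call:
step_arm(
  commands=[
    [[0, 0, 0], [0.3, 0, 0], 0],
    [[0, 0, 0], [0.6, 0, 0], 0],
    [[0, 0, 0], [0.8, 0, 0], 0],
    [[0, 0, 0], [0.8, 0, 0], 0],
  ],
)

```text
t: 3.45
eef_pos: [0.5132, -0.1179, 0.0916]
ee_rot: [0.086, 0.702, -0.083, 0.702]
ft_force: [-0.2, -0.0, 0.2]
finger_gap: 0.0003
```

Call:
step_arm(
  commands=[
    [[0, 0, 0], [0.15, 0, 0], 0],
    [[0, 0, 0], [0.3, 0, 0], 0],
    [[0, 0, 0], [0.3, 0, 0], 0],
  ],
)

```text
t: 3.82
eef_pos: [0.5134, -0.118, 0.0844]
ee_rot: [0.086, 0.702, -0.083, 0.702]
ft_force: [-0.2, 0.4, 0.2]
finger_gap: 0.0003
```

Call:
step_arm(
  commands=[
    [[0, 0, 0], [0.1, 0, 0], 0],
    [[0, 0, 0], [0.2, 0, 0], 0],
    [[0, 0, 0], [0.2, 0, 0], 0],
  ],
)

```text
t: 4.2
eef_pos: [0.5135, -0.118, 0.0795]
ee_rot: [0.086, 0.702, -0.083, 0.702]
ft_force: [0.1, -0.6, -0.2]
finger_gap: -0.0001
```

```bash
python3 -c "
from h import *
import cv2
go('front',.062)
im,d=cams.get_image('side');cv2.imwrite('pics/s3.png',cv2.resize(im[190:350,210:370,::-1],None,fx=3.6,fy=3.6))"
```

```text
t 4.2 tcp [ 0.5135 -0.118   0.0795] gap -0.0001 F [ 0.1 -0.6 -0.2] q [-0.23  0.38 -0.4   0.79  0.    1.58]
axes x,y,z
 [[ 0.     0.003 -1.   ]
 [ 0.237  0.971  0.003]
 [ 0.971 -0.237 -0.   ]]
1 [ 0.97 -0.25  0.  ] turn [ 0.059 -0.003 -0.019]
1 [0.25 0.97 0.  ] turn [-8.941  0.013 -0.017]
-1 [-0.97  0.25  0.  ] turn [-1.7941e+01  3.0000e-02 -4.0000e-03]
-1 [-0.25 -0.97  0.  ] turn [ 9.059 -0.017 -0.013]
front [ 0.5126 -0.1189] shift [-0.3   -0.042 -0.025]
```

View pics/s3.png

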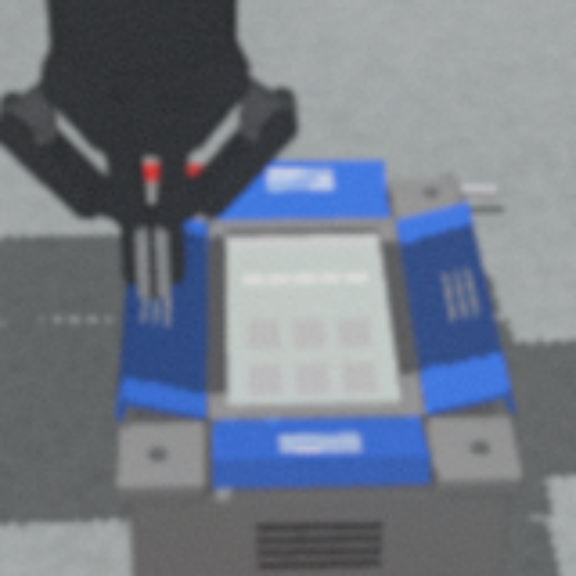

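The tip now covers the upper part of the front ribs at (155,300) but is still just above them. I'll continue in small steps.

Call:
step_arm(
  commands=[
    [[0, 0, 0], [0.1, -0.04, -0.02], 0],
    [[0, 0, 0], [0.2, -0.04, -0.02], 0],
    [[0, 0, 0], [0.2, -0.04, -0.02], 0],
  ],
)

```text
t: 4.62
eef_pos: [0.5128, -0.1189, 0.0745]
ee_rot: [0.086, 0.702, -0.083, 0.702]
ft_force: [0.7, -0.8, -0.2]
finger_gap: -0.0001
```

Call:
step_arm(
  commands=[
    [[0, 0, 0], [0.1, 0, 0], 0],
    [[0, 0, 0], [0.16, 0, 0], 0],
    [[0, 0, 0], [0.16, 0, 0], 0],
  ],
)

```text
t: 5.0
eef_pos: [0.5124, -0.1187, 0.0713]
ee_rot: [0.086, 0.702, -0.083, 0.702]
ft_force: [-2.7, 0.7, 6.6]
finger_gap: 0.0001
```

Call:
step_arm(
  commands=[
    [[0, 0, 0], [0.1, 0, 0], 0],
    [[0, 0, 0], [0.2, 0, 0], 0],
    [[0, 0, 0], [0.2, 0, 0], 0],
  ],
)

```text
t: 5.38
eef_pos: [0.5131, -0.1188, 0.0656]
ee_rot: [0.086, 0.702, -0.083, 0.702]
ft_force: [0.6, -0.6, -0.0]
finger_gap: 0.0003
```

Call:
step_arm(
  commands=[
    [[0, 0, 0], [0.1, 0, 0], 0],
    [[0, 0, 0], [0.1, 0, 0], 0],
  ],
)

```text
t: 5.62
eef_pos: [0.5133, -0.1189, 0.0651]
ee_rot: [0.086, 0.701, -0.083, 0.703]
ft_force: [-4.2, 0.6, 15.8]
finger_gap: -0.0
```

The force dropped at the snap and then rose to a firm 15.8 N, so the front is shut at TCP z ≈ 0.065. Next is the right section: lift, cross the corner outside the window, and stop just above the flap.

Call:
step_arm(
  commands=[
    [[0, 0, 0], [-0.8, 0, 0], 0],
    [[0, 0, 0], [-1.6, 0, 0], 0],
    [[0, 0, 0], [-1.6, 0, 0], 0],
    [[0, 0, 0], [-1.6, -3.75, 0], 0],
    [[0, 0, 0], [-1.6, -3.75, 2.66], 0],
    [[0, 0, 0], [-1.6, -3.75, 2.66], 0],
    [[0, 0, 0], [-1.6, -3.75, 2.66], 0],
    [[0, 0, 0], [-1.0, -3.75, 2.66], 0],
    [[0, 0, 0], [-0.5, -3.75, 2.66], 0],
    [[0, 0, 0], [-0.5, -3.75, 2.66], 0],
  ],
)

```text
t: 6.88
eef_pos: [0.5538, -0.2245, 0.074]
ee_rot: [0.086, 0.703, -0.083, 0.701]
ft_force: [-0.7, 0.1, 1.1]
finger_gap: 0.0
```

Call:
step_arm(
  commands=[
    [[0, 0, 0], [0.1, -0.05, 0.05], 0],
    [[0, 0, 0], [0.2, -0.05, 0.05], 0],
    [[0, 0, 0], [0.3, -0.05, 0.05], 0],
    [[0, 0, 0], [0.36, -0.05, 0.05], 0],
    [[0, 0, 0], [0.36, -0.05, 0.05], 0],
  ],
)

```text
t: 7.5
eef_pos: [0.5564, -0.2272, 0.0661]
ee_rot: [0.086, 0.702, -0.083, 0.702]
ft_force: [-0.3, 0.2, -0.1]
finger_gap: -0.0
```

Call:
step_arm(
  commands=[
    [[0, 0, 0], [0.1, 0, 0], 0],
    [[0, 0, 0], [0.1, 0, 0], 0],
  ],
)

```text
t: 7.75
eef_pos: [0.5568, -0.2274, 0.0652]
ee_rot: [0.085, 0.701, -0.083, 0.703]
ft_force: [-2.7, 0.8, 7.7]
finger_gap: 0.0001
```

Call:
step_arm(
  commands=[
    [[0, 0, 0], [-0.8, 0, 0], 0],
    [[0, 0, 0], [-1.6, 0, 0], 0],
    [[0, 0, 0], [-1.6, 0, 0], 0],
    [[0, 0, 0], [-1.6, 0, 2.69], 0],
    [[0, 0, 0], [-1.6, 1.5, 2.69], 0],
    [[0, 0, 0], [-1.6, 3.74, 2.69], 0],
    [[0, 0, 0], [-1.6, 3.74, 2.69], 0],
    [[0, 0, 0], [-1.6, 3.74, 2.69], 0],
    [[0, 0, 0], [-1.0, 3.74, 2.69], 0],
    [[0, 0, 0], [-0.5, 3.74, 2.69], 0],
    [[0, 0, 0], [-0.5, 3.74, 2.69], 0],
  ],
)

```text
t: 9.12
eef_pos: [0.6424, -0.1529, 0.0749]
ee_rot: [0.086, 0.703, -0.084, 0.701]
ft_force: [-0.2, 0.3, -0.4]
finger_gap: 0.0002
```

Call:
step_arm(
  commands=[
    [[0, 0, 0], [0.1, 0, 0.05], 0],
    [[0, 0, 0], [0.2, 0, 0.05], 0],
    [[0, 0, 0], [0.3, 0, 0.05], 0],
    [[0, 0, 0], [0.38, 0, 0.05], 0],
    [[0, 0, 0], [0.38, 0, 0.05], 0],
  ],
)

```text
t: 9.75
eef_pos: [0.6452, -0.1526, 0.0674]
ee_rot: [0.086, 0.702, -0.083, 0.702]
ft_force: [-0.1, -0.5, 0.3]
finger_gap: -0.0001
```

Call:
step_arm(
  commands=[
    [[0, 0, 0], [0.1, 0, 0], 0],
    [[0, 0, 0], [0.1, 0, 0], 0],
  ],
)

```text
t: 10.0
eef_pos: [0.6453, -0.1526, 0.0654]
ee_rot: [0.086, 0.702, -0.083, 0.703]
ft_force: [-1.3, -0.1, 4.9]
finger_gap: -0.0003
```

Call:
step_arm(
  commands=[
    [[0, 0, 0], [-0.8, 0, 0], 0],
    [[0, 0, 0], [-1.6, 0, 0], 0],
    [[0, 0, 0], [-1.6, 0, 0], 0],
    [[0, 0, 0], [-1.6, 2.5, 0], 0],
    [[0, 0, 0], [-1.6, 3.74, -1], 0],
    [[0, 0, 0], [-1.6, 3.74, -2.72], 0],
    [[0, 0, 0], [-1.6, 3.74, -2.72], 0],
    [[0, 0, 0], [-1.6, 3.74, -2.72], 0],
    [[0, 0, 0], [-1.0, 3.74, -2.72], 0],
    [[0, 0, 0], [-0.5, 3.74, -2.72], 0],
    [[0, 0, 0], [-0.5, 3.74, -2.72], 0],
  ],
)

```text
t: 11.38
eef_pos: [0.5999, -0.0459, 0.0754]
ee_rot: [0.086, 0.703, -0.083, 0.701]
ft_force: [0.0, 0.4, 0.3]
finger_gap: -0.0
```

Call:
step_arm(
  commands=[
    [[0, 0, 0], [0.1, 0, 0.05], 0],
    [[0, 0, 0], [0.2, 0, 0.05], 0],
    [[0, 0, 0], [0.3, 0, 0.05], 0],
    [[0, 0, 0], [0.4, 0, 0.05], 0],
    [[0, 0, 0], [0.4, 0, 0.05], 0],
  ],
)

```text
t: 12.0
eef_pos: [0.6027, -0.0459, 0.068]
ee_rot: [0.086, 0.702, -0.083, 0.703]
ft_force: [0.3, 0.1, 0.4]
finger_gap: 0.0001
```

Call:
step_arm(
  commands=[
    [[0, 0, 0], [0.1, 0, 0], 0],
    [[0, 0, 0], [0.1, 0, 0], 0],
  ],
)

```text
t: 12.25
eef_pos: [0.6026, -0.046, 0.0654]
ee_rot: [0.086, 0.702, -0.083, 0.702]
ft_force: [-0.0, 0.2, 3.3]
finger_gap: 0.0002
```

Now lift well clear, retreat toward +y and check.

Call:
step_arm(
  commands=[
    [[0, 0, 0], [-1, 0, 0], 0],
    [[0, 0, 0], [-3, 0, 0], 0],
    [[0, 0, 0], [-5, 0, 0], 0],
    [[0, 0, 0], [-5, 2, -2], 0],
    [[0, 0, 0], [-5, 6, -4], 0],
    [[0, 0, 0], [-5, 10, -6], 0],
    [[0, 0, 0], [-5, 10, -6], 0],
    [[0, 0, 0], [-5, 10, -6], 0],
    [[0, 0, 0], [-5, 10, -6], 0],
    [[0, 0, 0], [-5, 10, -6], 0],
  ],
)

```text
t: 13.5
eef_pos: [0.5156, 0.2317, 0.1905]
ee_rot: [0.085, 0.702, -0.084, 0.702]
ft_force: [-0.2, -0.3, -0.6]
finger_gap: 0.0001
```

```bash
python3 - <<'E'
from h import *
import cv2
im,D=cams.get_image("top");im2,_=cams.get_image("side")
a=cv2.resize(im[150:300,260:500,::-1],None,fx=2.5,fy=2.5);b=cv2.resize(im2[220:380,220:420,::-1],None,fx=2,fy=2)
c=np.zeros((375,1000-200,3),np.uint8);a=cv2.resize(a,(480,300));b=cv2.resize(b,(320,256));c[:300,:480]=a;c[:256,480:]=b
cv2.imwrite("pics/end.png",c)
D0=np.load("pics/top0.npy")
p=cams.camera_params("top")
for n,k,ax in(("front",-1,ux),("back",1,ux),("left",1,uy),("right",-1,uy)):
  for r in (24,32):
    q=np.r_[C+k*ax*((44 if ax is ux else 69)+r)/1000,.063]
    w=p["K"]@(p["R"]@q+p["t"]);u,v=(w[:2]/w[2]).round().astype(int)
    print(n,r,"before z",dep("top",u,v,D0)[2].round(4),"after",dep("top",u,v,D)[2].round(4))
print(status.observe()["eef_pos"],status.observe()["ft_force"])
E
```

```text
front 24 before z 0.069 after 0.0632
front 32 before z 0.0721 after 0.062
back 24 before z 0.0693 after 0.0637
back 32 before z 0.0709 after 0.0621
left 24 before z 0.0688 after 0.0623
left 32 before z 0.0717 after 0.0618
right 24 before z 0.069 after 0.0634
right 32 before z 0.0719 after 0.0609
[0.51593087 0.23088176 0.19064998] [0.18858892 0.5911694  0.30800744]
```

View pics/end.png

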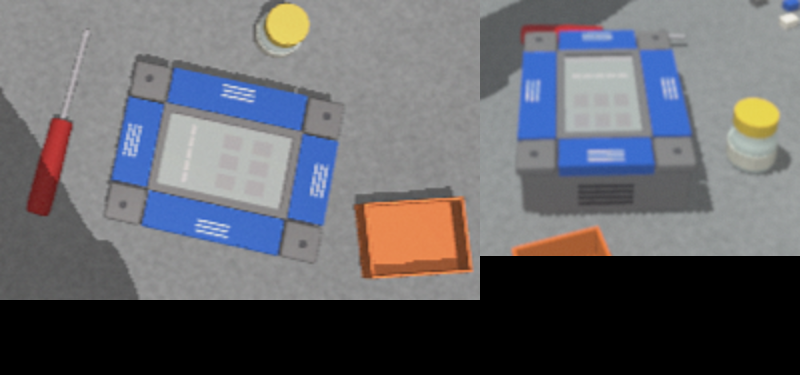

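Both views show all four blue sections flush with the corners. The depth near each outer edge reads 61–62 mm, down from 71–72 mm. The screwdriver, jar and tray are where they were.

```bash
python3 -c "
from plant import arm;print(arm.job_done())"
```

```text
the job is handed in; nothing more can be done
None
```

I pressed all four blue rim sections shut with the closed fingertips, in the order front, right, back, left. I then backed the arm away and handed the job in; the hand-in gives no verdict.

- **Sections shut:** near each outer edge the depth camera reads 61–62 mm, down from 71–72 mm at the start. The ribs read 62–64 mm, down from 69 mm. Both camera views show all four flush with the grey corners.
- **Surroundings:** by eye, the unit, screwdriver, jar and tray look unmoved. I did not measure their positions again at the end.
- **Forces and time:** the highest wrist force I read was about 16 N, on the front section. The arm finished clear with no contact force at about 13.6 s of the 54 s allowed.
- **Disagreement:** the fingertips reached only about 3 mm past the TCP when shut, not the stated 25 mm. I lowered the front press by force and used its shut height for the other three.

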